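# Take the tested capacitor out of the guarded insulation-test box

### The arm

A 6-joint arm with a two-finger parallel gripper is mounted at the origin on the work surface. World frame = base frame: x ahead of the robot, y to its left, z up, the work surface at z = 0. Lengths are in mm, angles in rad, forces in N, time in s.
With the tool pointing down it reaches from about 275 to 750 mm from the base axis. Payload 10.2 kg.
Tool frame: the origin (TCP) lies between the finger pads; the fingertips stand 11 mm ahead of it and the grasp point (between the pads) lies 8 mm behind it; z points along the fingers, y is the line along which they close (so a half turn about z gives the same grasp; the last joint's range is limited). The gripper opens to 85 mm and grips with 20 to 120 N. Pads are 22 mm wide; open, the fingers measure 114 mm over their backs; the gripper's body (76 mm by 85 mm) begins 54 mm behind the grasp point. The pads swing forward as they close: fully open they stand 13 mm farther back than shut.
Start: joints at [-1.431, 0.313, 1.498, -0, 1.331, -0.223], TCP at [186.307, -490.837, 242.294] pointing down, gripper open.
Joint ranges: [-2.94, 2.94], [-0.97, 2.17], [0.19, 2.56], [-1.23, 4.37], [0.02, 3.11], [-2.88, 2.88]. Speed limits (rad/s): [2.39, 2.39, 3.01, 3.14, 3.14, 3.14].

### API

Orientations are given as a unit quaternion [w, x, y, z].
In Python, from rig import sense, eyes, finish_job gives the robot as it stands.
- The arm moves only by the shell command python3 -m jog 'ROWS' [FORCE]. ROWS is JSON, a list of rows, each a list of 7 numbers: the shift along the tool's x, y, z in m, then the turn, a rotation vector about the tool's x, y, z in rad, then the finger opening in m, from 0 to 0.0854. In form: [[dx, dy, dz, rx, ry, rz, gripper], ...]. A call has 1 to 5 rows; each row shifts and turns the commanded pose from where the row before left it, along the tool's axes as they then stand; what a row does not reach is not made up. A row lasts 1/10 s, in which the tool goes at most 50 mm and 8.59 degrees, less where a joint would pass 70% of its speed; a pose out of reach is approached as far as the arm can. A call is refused whole if a number of a shift passes 0.05 or a number of a turn 0.15, either way. A call with a gripper value outside its range is refused whole. The fingers move at their own pace and stop on an object; FORCE is the grip in N (left out, the last holds). Time passes only in rows, so rows that do not move let the fingers close. It gives the time, the measured TCP pose, the force, the opening and the grip force at its end, in the units of the state.
- sense(): the state, without advancing time (a new reading comes with each control period).
- eyes.capture(name): name is "scene" or "top"; returns the picture (400x640x3 uint8, red, green, blue); there is no depth.
- eyes.calibration(name): a dict with "fx", "fy", "cx", "cy" (pixels), "cam_to_world" (4x4, takes a point from camera to world coordinates). Camera axes: x right, y down, z forward; pixel columns grow to the right and rows downward; lengths in mm; the calibration is good to about 2 mm. A picture is of the moment at which its call begins. calibration takes no time and is no camera call.
- finish_job(): hands the job in; it is judged then, once.
The state is a dict: "time_s": time; "joints": joint angles; "dq": joint speeds; "tau": joint torques, N m; "eef_pos": TCP position; "ee_rot": TCP orientation; "force": force on the tool from outside, world axes, zero at the start; "wrist_torque": the same for the moment, N m; "grip_width": opening from 0.0 (shut) to 1.0 (fully open); "grip_force": force on a finger pad.
Only numpy, scipy, OpenCV 4.12 (cv2) and the standard library are available. Lean on these libraries where they do the work, as an engineer would, in place of code of your own. Each camera call takes 0.05 s, during which the arm holds its last target. There are 200 camera calls.

### The job

The insulation test is over: slide the amber shutter of the test box fully open, reach in through the round hand port and lift the blue capacitor off its pedestal, bringing it out without knocking it against the box. Then stand it upright in the free half of the black tray beside the capacitor already there, without dropping it or disturbing that one or the other things on the bench, and leave the shutter open for the next part.

Things in the scene. Friction and masses are not known exactly. Their poses are not given: they have to be found in the camera images.
- enclosure: Test box, fixed to the bench: level steel base 310 mm wide (y) and 243 mm deep (x), clear panes, sloped window in front, 123 mm high at the front edge and 239 mm at the back, closed all round but for the hand port; a 52 mm red lamp stands on its roof at the back left. Origin: on the bench under the middle of the box; x away from the front, y to the left, z up.
- window: Sloped clear window of the box, 310 x 220 mm, 5 mm thick, lying 32 degrees from level, low edge to the robot, with a round port 130 mm across. Origin: port centre on the outer face. z: outwards, square to the window; x: up the slope; y: level, to the left, the way the shutter opens. Rails 10 mm high run along y, inner edges 73 mm above and below the port centre.
- shutter (a joint): Amber sliding shutter, 146 mm wide (y), 150 mm along the slope, its top face 5 mm above the window's outer face. Value in m: 0 = port covered, 0.146 = fully open at its stop (slid to the window's +y). It slides level with light friction (about 2 N) and stays where it is left.
- shutter_knob (a point): Centre of the shutter's black knob, a straight round knob 18 mm across and 32 mm high standing at right angles to the window; the point is half-way up, 16 mm from the knob's top and 16 mm from the shutter's face. It moves with the shutter; with the shutter closed it lies 45 mm to +y of the port centre.
- pedestal_top (a point): Centre of the top face of the pedestal inside the box: a red-brown ribbed insulator (50 mm across) with a level round brass electrode 36 mm across on top. Fixed in the box; the capacitor stands on it.
- capacitor: The capacitor to be taken out, as a body; origin at the centre of its underside, z along its axis, upwards.
- capacitor_center (a point): Centre (half-way up) of the blue capacitor on the pedestal: an upright cylinder 40 mm across, 50 mm high, about 0.1 kg, plus two brass terminals 6 mm high on top. Standing, this point is 25 mm above its support. In the box it lies about 43 to 50 mm behind the window's outer face, near the port's axis. It may be gripped up to 15 mm above this point.
- tray: Black open tray, 170 x 110 mm and 18 mm high, walls and floor 4 mm thick, on top of a blue-grey parts case 180 x 120 x 70 mm, fixed to the bench left or right of the box. Origin: centre of the tray's underside, 70 mm above the bench; x along its length (far from the robot), z up. A capacitor already stands in its +x half; the -x half is free: a good place is 45 mm to -x of the origin.
- tested: The already tested capacitor that stands in the tray's +x half, of the same kind, 40 mm across and 50 mm high plus terminals; origin at the centre of its underside. To be left alone.
- meter: Orange hand-held multimeter lying on the bench on the other side of the box from the tray, 185 x 90 x 47 mm; origin at the centre of its underside. To be left alone.
- clamp_probe: Black current-clamp probe lying across the bench between robot and box, about 200 mm long (y), 34 mm wide, 36 mm high; origin on the bench near its middle. To be left alone.
- battery: Small blue and copper block battery standing on the bench in front of the box, 27 x 18 x 49 mm; origin at the centre of its underside. To be left alone.

How it is judged (in metres and radians):
On the way, in this order (a step that is already met when the one before it is completed fails the run):
1. the shutter is slid fully open (value of joint shutter above 0.138 m), for 0.2 s.
2. the capacitor is lifted off the pedestal and brought out through the port (z of capacitor_center in the frame of window above 0.03 m), for 0.1 s.
At the end, for the whole second after the job is handed in: The capacitor stands upright (within 7 degrees), released and at rest, on the floor of the tray's free half, wholly inside its walls; the capacitor already there still stands within 20 mm of its place; the shutter is still open (at least 130 of its 146 mm) (x of capacitor_center in the frame of tray between -0.065 and 0.015 m and y of capacitor_center in the frame of tray between -0.04 and 0.04 m and z of capacitor_center in the frame of tray between 0.024 and 0.034 m and angle between each of capacitor_center, tested's own z axis and vertical below 0.12 rad and linear speed of capacitor below 0.02 m/s and distance of tested from where it was at the start of the episode below 0.02 m and value of joint shutter above 0.13 m); the robot touches nothing.
It fails at once if the capacitor is dropped (it moves faster than 0.4 m/s with the fingers off it) (contact force between the fingers and capacitor below 0.05 N and linear speed of capacitor above 0.4 m/s).
It fails at once if the capacitor is knocked against the box, its window or its shutter with more than 10 N (contact force between capacitor and enclosure above 10 N).
It fails at once if the capacitor already in the tray is knocked over (angle between tested's own z axis and vertical above 0.5 rad).
It fails at once if a bystander (multimeter, clamp probe or battery) is shifted by more than 30 mm (distance of any of meter, clamp_probe, battery from where it was at the start of the episode above 0.03 m).
It also fails if it takes over 58 s, if anything falls off the work surface, if the arm or the gripper's body presses on something with over 40 N, if the wrist force passes 120 N, or if a joint passes its speed limit or range.

## Working session

There is one attempt and no reset: what is moved stays moved. The work goes in short steps, Python scripts to look and compute and a shell command to move; the robot and the scene stay as the last step left them, time stands still between calls to the robot, and variables do not carry over. Pictures are saved under pics/ and viewed, at most 10 in all, crops included, and the job is handed in when it is done.

```bash
ls; mkdir -p pics; python3 - <<'E'
from rig import sense,eyes
import cv2,numpy as np
s=sense();print(s)
for n in("scene","top"):
    im=eyes.capture(n);cv2.imwrite(f"pics/{n}0.png",im[:,:,::-1]);c=eyes.calibration(n);print(n,c["fx"],c["fy"],c["cx"],c["cy"],np.round(c["cam_to_world"],4).tolist())
E
```

```text
pics
{'time_s': 0.0, 'joints': array([-1.43137879e+00,  3.13454688e-01,  1.49839481e+00,  4.42190433e-07,
        1.33099229e+00, -2.23386289e-01]), 'dq': array([ 0.00138892,  0.00016481, -0.00033339,  0.00043233,  0.0006373 ,
       -0.00116171]), 'tau': array([ 5.44119321e-04, -4.12253630e+01, -2.59739792e+01, -1.39507501e-04,
        4.11225119e-03,  1.74006209e-05]), 'eef_pos': array([ 186.2842135 , -490.59807117,  241.74857649]), 'ee_rot': array([-6.24008480e-04,  9.83591560e-01,  1.80408574e-01,  2.64289352e-05]), 'force': array([ 0.43172915, -0.56875272,  0.16188602]), 'wrist_torque': array([ 0.0567693 ,  0.07438564, -0.01325761]), 'grip_force': 0.0, 'grip_width': 1.0005190282353138}
scene 420.6451976976859 420.6451976976859 320.3728801906512 205.20579822739245 [[0.9879, -0.0999, 0.1186, 385.8736], [-0.155, -0.6606, 0.7346, -698.6182], [0.005, -0.7441, -0.6681, 759.6547], [0.0, 0.0, 0.0, 1.0]]
top 398.4316109618474 398.4316109618474 315.991335153109 197.63916858865215 [[-0.0238, -0.9923, 0.1216, 392.1352], [-0.9994, 0.0205, -0.0281, 3.0353], [0.0254, -0.1222, -0.9922, 1011.0407], [0.0, 0.0, 0.0, 1.0]]
```

View pics/scene0.png

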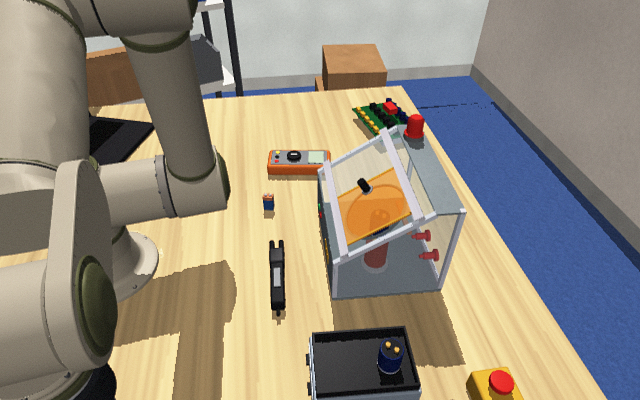

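View pics/top0.png

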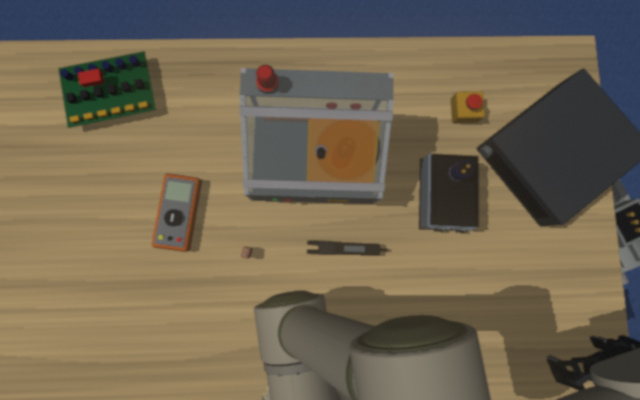

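```bash
python3 - <<'E'
import cv2,numpy as np
a=cv2.imread("pics/top0.png")[60:205,235:400];cv2.imwrite("pics/c1.png",cv2.resize(a,None,fx=4,fy=4,interpolation=cv2.INTER_CUBIC))
a=cv2.imread("pics/scene0.png")[120:310,310:470];cv2.imwrite("pics/c2.png",cv2.resize(a,None,fx=3,fy=3,interpolation=cv2.INTER_CUBIC))
E
```

```text
(no output)
```

View pics/c1.png

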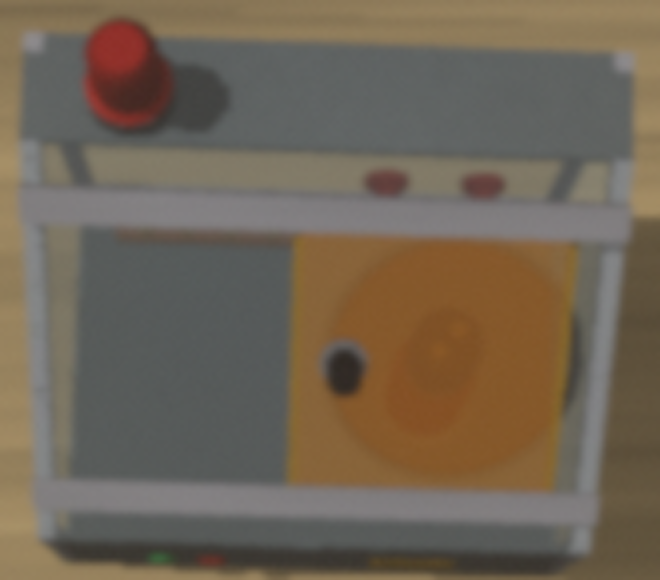

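View pics/c2.png

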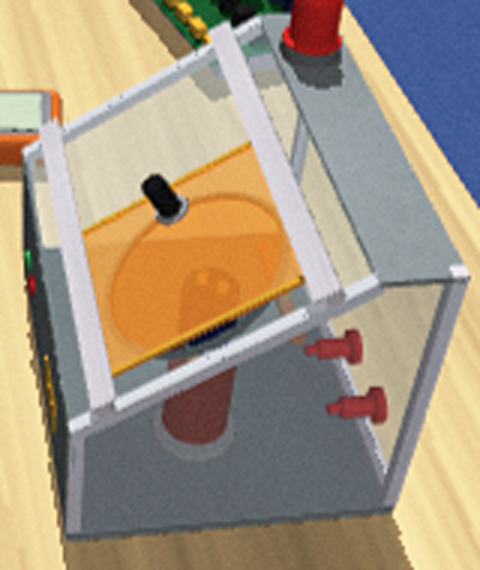

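```bash
cat > h.py <<'E'
import numpy as np
from rig import eyes,sense
from scipy.spatial.transform import Rotation as R
from scipy.optimize import least_squares
def ray(n,u,v):
    c=eyes.calibration(n);T=np.array(c["cam_to_world"])
    d=T[:3,:3]@np.array([(u-c["cx"])/c["fx"],(v-c["cy"])/c["fy"],1.]);return T[:3,3],d/np.linalg.norm(d)
def plane(n,u,v,z):
    o,d=ray(n,u,v);return o+d*(z-o[2])/d[2]
def tri(*obs):
    A=np.zeros((3,3));b=np.zeros(3);rs=[ray(*o) for o in obs]
    for o,d in rs:
        P=np.eye(3)-np.outer(d,d);A+=P;b+=P@o
    p=np.linalg.solve(A,b);return p,[np.linalg.norm((np.eye(3)-np.outer(d,d))@(p-o)) for o,d in rs]
def Rw(yaw): return R.from_euler("ZY",[yaw,-np.radians(32)]).as_matrix()  # columns: window x,y,z
E
python3 - <<'E'
from h import *
T=lambda u,v:("top",235+u/4,60+v/4)
S=lambda u,v:("scene",310+u/3,120+v/3)
k=tri(T(345,380),S(153,184));b=tri(T(344,360),S(172,210));print("knob",k,b)
# (ray, axis, value, plane z)
L=[(T(292,280),1,73,5),(T(289,460),1,73,5),(T(573,280),1,-73,5),(T(558,470),1,-73,5),
(T(310,235),0,73,10),(T(540,240),0,73,10),(T(310,488),0,-73,5),(T(530,491),0,-73,5),
(S(100,224),1,73,5),(S(230,156),1,73,5),(S(140,361),1,-73,5),(S(290,287),1,-73,5),
(S(270,180),0,73,10),(S(295,250),0,73,10),(S(90,260),0,-73,8),(S(108,350),0,-73,8)]
def f(p,full=0):
    M=Rw(p[3]/100);r=[]
    for o,a,v,z in L:
        c,d=ray(*o);c=M.T@(c-p[:3]);d=M.T@d
        q=c+d*(z-c[2])/d[2];r.append(q[a]-v)
    for o,l in((T(345,380),[0,45,37]),(T(344,360),[0,45,5]),(S(153,184),[0,45,37]),(S(172,210),[0,45,5])):
        c,d=ray(*o);e=p[:3]+M@np.array(l)-c;r+=list(e-d*(d@e))
    return r
s=least_squares(f,[650,0,170,0],loss="soft_l1",f_scale=2);print(s.x);print(np.round(f(s.x),1))
for u,v,z in((25,33,239),(632,55,239),):print(plane(*T(u,v),z))
p=s.x[:3];M=Rw(s.x[3]/100);print("knob centre",p+M@[0,45,21],"n",M[:,2],"y",M[:,1])
cc=tri(T(450,337),S(211,283));print("cap terminals",cc, M.T@(cc[0]-p))
# tray
im=eyes.capture("top");
E
```

```text
knob (array([578.79309241, -32.59217184, 209.44850847]), [np.float64(0.3533687010909927), np.float64(0.35336870109119217)]) (array([594.79877343, -33.37667917, 184.6728167 ]), [np.float64(0.22616681860221868), np.float64(0.226166818602092)])
[595.77573224 -78.44983314 177.99113991  -4.92696122]
[ 0.7 -0.3  0.3 -2.2 -4.9 -3.6 -1.   1.  -1.2 -2.4  1.5  1.7  0.  -1.6
  4.8  4.2 -0.   0.  -0.  -0.3  0.1 -0.1 -0.7  0.1 -0.2  0.4 -1.3 -1.3]
[753.69250778 126.22519492 239.        ]
[ 738.22678508 -182.07731532  239.        ]
knob centre [586.87716755 -32.95637527 195.80014993] n [-0.52927621  0.02609835  0.8480481 ] y [0.04924968 0.9987865  0.        ]
cap terminals (array([610.35601848, -92.15772549, 166.06367805]), [np.float64(1.004768041078441), np.float64(1.0047680410786035)]) [  6.60171266 -12.97318335 -18.18981335]
```

```bash
cat >> h.py <<'E'
P=np.array([595.8,-78.4,178.]);M=Rw(-.0493)
RT=np.column_stack([M[:,0],-M[:,1],-M[:,2]])  # tool orientation facing the window
def go(pos,rot=RT,after=False):
    s=sense();q=s["ee_rot"];C=R.from_quat([q[1],q[2],q[3],q[0]]).as_matrix();d=np.array(pos)-s["eef_pos"]
    print("t",round(s["time_s"],2),"tcp",np.round(s["eef_pos"],1),"d",np.round(d,1),"tool-now shift",np.round(C.T@d,1),"rotvec",np.round(R.from_matrix(C.T@rot).as_rotvec(),3),"shift after turn",np.round(rot.T@d,1),"F",np.round(s["force"],1),"w",round(s["grip_width"],3),"gf",round(s["grip_force"],1),"q",np.round(s["joints"],2))
def W(*l): return P+M@np.array(l,float)  # window coords -> world
E
python3 -c "
from h import *
go([400,-300,400]);go(W(0,45,140))"
```

```text
t 0.15 tcp [ 186.3 -490.6  241.9] d [213.7 190.6 158.1] tool-now shift [ 267.5 -102.5 -158. ] rotvec [-0.116  0.55   0.401] shift after turn [ 256.8 -200.9  -26. ] F [0.3 0.4 0.3] w 1.003 gf 0.0 q [-1.43  0.31  1.5  -0.    1.33 -0.22]
t 0.15 tcp [ 186.3 -490.6  241.9] d [337.6 460.8  54.9] tool-now shift [ 479.2 -311.1  -54.5] rotvec [-0.116  0.55   0.401] shift after turn [ 295.8 -476.9  120.1] F [0.3 0.4 0.3] w 1.003 gf 0.0 q [-1.43  0.31  1.5  -0.    1.33 -0.22]
```

```bash
python3 -m jog '[[0.02,-0.008,-0.025,0,0,0,0.085],[0.035,-0.013,-0.025,0,0,0,0.085],[0.035,-0.013,-0.025,0,0,0,0.085],[0.035,-0.013,-0.025,0,0,0,0.085],[0.035,-0.013,-0.025,0,0,0,0.085]]'
python3 -m jog '[[0.035,-0.013,-0.02,0,0,0,0.085],[0.035,-0.013,-0.015,0,0,0,0.085],[0.02,-0.01,0,-0.02,0.09,0.065,0.06],[0,0,0,-0.02,0.09,0.065,0.06],[0,0,0,-0.02,0.09,0.065,0.06]]'
python3 -m jog '[[0,0,0,-0.02,0.09,0.065,0.06],[0,0,0,-0.02,0.09,0.065,0.06],[0,0,0,-0.02,0.09,0.065,0.06],[0,0,0,0,0,0,0.06],[0,0,0,0,0,0,0.06]]'
python3 -c "
from h import *
go(W(0,45,100))"
```

```text
time_s: 0.65
eef_pos: [315.4, -376.7, 368.2]
ee_rot: [-0.0, 0.984, 0.18, -0.0]
force: [0.0, -1.5, 0.1]
grip_width: 0.999
grip_force: 0.0
time_s: 1.15
eef_pos: [386.6, -311.8, 402.3]
ee_rot: [0.005, 0.987, 0.082, 0.139]
force: [0.1, 0.2, 0.7]
grip_width: 0.702
grip_force: 0.0
time_s: 1.65
eef_pos: [385.7, -312.5, 402.4]
ee_rot: [0.01, 0.963, -0.017, 0.27]
force: [-0.2, -0.4, 0.5]
grip_width: 0.704
grip_force: 0.0
t 1.65 tcp [ 385.7 -312.5  402.4] d [ 159.4  281.6 -139.6] tool-now shift [  55.5 -289.   193.8] rotvec [0.003 0.011 0.014] shift after turn [  49.3 -289.1  195.4] F [-0.2 -0.4  0.5] w 0.704 gf 0.0 q [-1.16 -0.04  1.58  0.5   1.36  0.4 ]
```

```bash
python3 -m jog '[[0.006,-0.03,0.01,0,0.011,0.014,0.06],[0.006,-0.038,0.015,0,0,0,0.06],[0.006,-0.04,0.02,0,0,0,0.06],[0.006,-0.04,0.02,0,0,0,0.06],[0.006,-0.04,0.02,0,0,0,0.06]]'
python3 -m jog '[[0.006,-0.04,0.02,0,0,0,0.06],[0.006,-0.04,0.02,0,0,0,0.06],[0.007,-0.021,0.015,0,0,0,0.06],[0,0,0,0,0,0,0.06],[0,0,0,0,0,0,0.06]]'
python3 -c "
from h import *
go(W(0,45,100))"
```

```text
time_s: 2.15
eef_pos: [466.7, -126.6, 345.5]
ee_rot: [0.009, 0.961, -0.023, 0.276]
force: [0.1, -1.6, -0.5]
grip_width: 0.704
grip_force: 0.0
time_s: 2.65
eef_pos: [516.8, -29.3, 308.8]
ee_rot: [0.008, 0.961, -0.023, 0.276]
force: [0.2, 0.2, -0.0]
grip_width: 0.707
grip_force: 0.0
t 2.65 tcp [516.8 -29.3 308.8] d [ 28.3  -1.5 -46. ] tool-now shift [-0.4 -0.  54. ] rotvec [ 0.003 -0.001  0.002] shift after turn [-0.4  0.1 54. ] F [ 0.2  0.2 -0. ] w 0.707 gf 0.0 q [-0.36 -0.02  1.81  0.22  0.83  1.15]
```

```bash
python3 -m jog '[[0,0,0.025,0,0,0,0.05],[0,0,0.03,0,0,0,0.05],[0,0,0.03,0,0,0,0.05],[0,0,0.025,0,0,0,0.05],[0,0,0.012,0,0,0,0.05]]'
python3 -m jog '[[0,0,0.01,0,0,0,0.05],[0,0,0,0,0,0,0.05],[0,0,0,0,0,0,0.05]]'
python3 -c "
from h import *
import cv2
go(W(0,45,22))
cv2.imwrite('pics/s1.png',cv2.resize(eyes.capture('scene')[80:300,260:500,::-1],None,fx=2.5,fy=2.5))"
```

```text
time_s: 3.15
eef_pos: [581.4, -34.6, 204.0]
ee_rot: [0.008, 0.961, -0.025, 0.275]
force: [0.1, -0.0, 0.2]
grip_width: 0.587
grip_force: 0.0
time_s: 3.45
eef_pos: [586.5, -34.1, 198.0]
ee_rot: [0.009, 0.96, -0.025, 0.277]
force: [-0.0, -0.1, 0.1]
grip_width: 0.585
grip_force: 0.0
t 3.45 tcp [586.5 -34.1 198. ] d [-0.2  1.2 -1.3] tool-now shift [-0.9 -1.2  1. ] rotvec [ 0.004 -0.003 -0.001] shift after turn [-0.9 -1.2  1. ] F [-0.  -0.1  0.1] w 0.585 gf 0.0 q [-0.32  0.25  1.81  0.26  0.55  1.12]
```

View pics/s1.png

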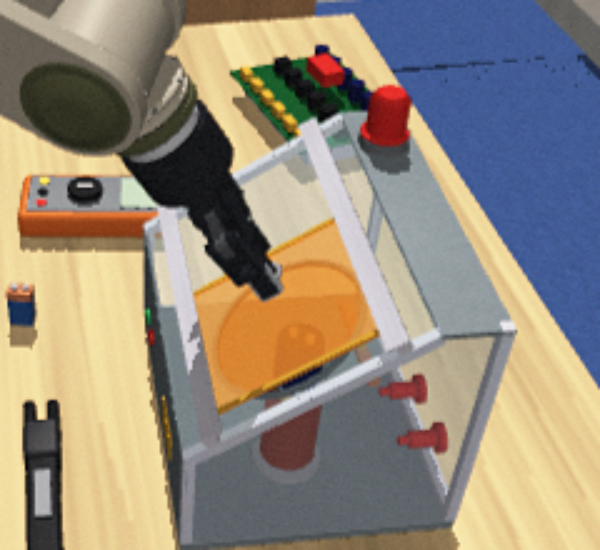

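The fingers straddle the knob, at about (265,285) in the crop, clear of the shutter. Closing on it.

```bash
python3 -m jog '[[0,0,0,0,0,0,0.0],[0,0,0,0,0,0,0.0],[0,0,0,0,0,0,0.0],[0,0,0,0,0,0,0.0],[0,0,0,0,0,0,0.0]]' 30
python3 -c "
from h import *
go(W(0,191,22))"
```

```text
time_s: 4.0
eef_pos: [586.4, -33.7, 197.7]
ee_rot: [0.008, 0.961, -0.025, 0.277]
force: [-5.0, 1.6, 5.9]
grip_width: 0.207
grip_force: 29.1
t 4.0 tcp [586.4 -33.7 197.7] d [  7.2 146.6  -1. ] tool-now shift [  -0.7 -146.8    0.3] rotvec [ 0.003 -0.003 -0.001] shift after turn [  -0.6 -146.8    0.8] F [-5.   1.6  5.9] w 0.207 gf 29.1 q [-0.31  0.25  1.81  0.26  0.55  1.12]
```

```bash
python3 -m jog '[[0,-0.008,0,0,0,0,0],[0,-0.014,0,0,0,0,0],[0,-0.018,0,0,0,0,0],[0,-0.018,0,0,0,0,0],[0,-0.018,0,0,0,0,0]]'
python3 -m jog '[[0,-0.018,0,0,0,0,0],[0,-0.018,0,0,0,0,0],[0,-0.016,0,0,0,0,0],[0,-0.01,0,0,0,0,0],[0,-0.006,0,0,0,0,0]]'
python3 -m jog '[[0,0,0,0,0,0,0],[0,-0.001,0,0,0,0,0],[0,0,0,0,0,0,0]]'
python3 -c "
from h import *
go(W(0,191,22))"
```

```text
time_s: 4.5
eef_pos: [590.1, 42.4, 197.6]
ee_rot: [0.009, 0.961, -0.025, 0.277]
force: [-9.4, -3.1, 8.4]
grip_width: 0.2
grip_force: 29.9
time_s: 5.0
eef_pos: [593.2, 103.6, 197.3]
ee_rot: [0.015, 0.961, -0.024, 0.275]
force: [-29.3, -86.7, 21.7]
grip_width: 0.198
grip_force: 44.5
time_s: 5.3
eef_pos: [593.2, 103.2, 197.4]
ee_rot: [0.014, 0.961, -0.026, 0.275]
force: [-27.0, -58.6, 18.9]
grip_width: 0.199
grip_force: 36.5
t 5.3 tcp [593.2 103.2 197.4] d [ 0.3  9.8 -0.7] tool-now shift [-0.5 -9.8  0.4] rotvec [0.016 0.002 0.   ] shift after turn [-0.5 -9.8  0.5] F [-27.  -58.6  18.9] w 0.199 gf 36.5 q [-0.01  0.3   1.75 -0.07  0.54  1.67]
```

```bash
python3 -m jog '[[0,0.004,0,0,0,0,0],[0,0.003,0,0,0,0,0],[0,0,0,0,0,0,0]]'
python3 -c "
from h import *
import cv2
go(W(0,191,22))
a=cv2.resize(eyes.capture('scene')[80:300,300:500,::-1],None,fx=2,fy=2)
b=cv2.resize(eyes.capture('top')[50:210,220:400,::-1],None,fx=2.2,fy=2.75)
cv2.imwrite('pics/s2.png',np.hstack([a,b[:440]]))"
```

```text
time_s: 5.6
eef_pos: [593.1, 102.4, 197.5]
ee_rot: [0.009, 0.961, -0.025, 0.276]
force: [-14.8, -11.4, 12.4]
grip_width: 0.199
grip_force: 31.3
t 5.6 tcp [593.1 102.4 197.5] d [ 0.5 10.5 -0.8] tool-now shift [ -0.5 -10.5   0.7] rotvec [ 0.006 -0.001 -0.001] shift after turn [ -0.4 -10.5   0.7] F [-14.8 -11.4  12.4] w 0.199 gf 31.3 q [-0.01  0.29  1.75 -0.05  0.54  1.64]
```

View pics/s2.png

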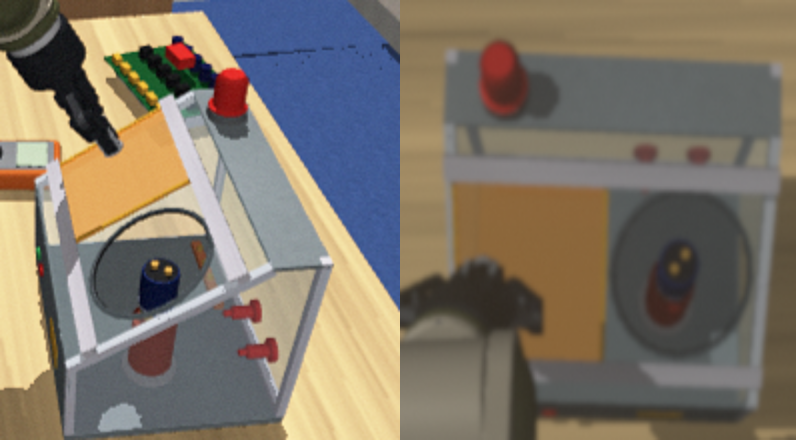

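```bash
python3 - <<'E'
from h import *
T=lambda u,v:("top",220+u/2.2,50+v/2.75)
S=lambda u,v:("scene",300+u/2,80+v/2)
def w(o,z):
    c,d=ray(*o);c=M.T@(c-P);d=M.T@d;return np.round(c+d*(z-c[2])/d[2],1)
for n,o in(("edgeR",T(607-400,200)),("edgeR",T(603-400,345)),("edgeL",T(456-400,200)),("edgeR",S(190,183)),("edgeR",S(80,236)),("edgeL",S(62,160)),("edgeL",S(160,110))):print(n,w(o,5))
for n,o in(("portL",T(613-400,275)),("portR",T(750-400,275)),("portT",T(685-400,192)),("portB",T(677-400,355)),("portT",S(212,240)),("portB",S(94,275)),("pL",S(150,215)),("pR",S(140,318))):print(n,w(o,0))
for a,b in(((685,254),(168,269)),((673,269),(155,264))):
    c=tri(T(a[0]-400,a[1]),S(*b));print(c,M.T@(c[0]-P))
E
```

```text
edgeR [58.6 61.5  5. ]
edgeR [-58.5  61.6   5. ]
edgeL [ 53.9 203.    5. ]
edgeR [69.1 59.1  5. ]
edgeR [-65.1  67.    5. ]
edgeL [-67.2 212.9   5. ]
edgeL [ 67.6 203.2   5. ]
portL [-1.7 53.6  0. ]
portR [  2.7 -79.8   0. ]
portT [ 65.9 -11.8   0. ]
portB [-66.8 -13.2   0. ]
portT [ 68.  -27.6   0. ]
portB [-60.8   5.3   0. ]
pL [16.3 49.1  0. ]
pR [-24.1 -79.3   0. ]
(array([615.23722046, -96.64289684, 168.64581069]), [np.float64(0.38672589627224885), np.float64(0.3867258962723436)]) [ 12.26910919 -17.26286489 -18.69684832]
(array([604.4258353 , -84.69539088, 166.06725888]), [np.float64(0.8357027048036271), np.float64(0.835702704803687)]) [  1.24594189  -5.86266055 -14.84938153]
```

The image shows the shutter clear of the port at its stop. The port rim shows that it had started about 10 mm open. Terminals at crop (155,264) and (168,269). Next: release, retreat, and measure the capacitor more finely.

```bash
python3 -m jog '[[0,0,0,0,0,0,0.05],[0,0,0,0,0,0,0.05],[0,0,0,0,0,0,0.05],[0,0,-0.02,0,0,0,0.05],[0,0,-0.03,0,0,0,0.05]]'
python3 -m jog '[[0,0,-0.035,0,0,0,0.05],[0,0,-0.035,0,0,0,0.05],[0,0,-0.02,0,0,0,0.06],[0,0,0,0,0,0,0.06]]'
sed -i 's/^P=.*/P=np.array([595.2,-90.4,178.]);M=Rw(-.0493)/' h.py
python3 - <<'E'
from h import *
import cv2
go(W(0,0,100))
out=[]
S=eyes.capture('scene');T=eyes.capture('top')
def terms(im,u0,u1,v0,v1):
    c=im[v0:v1,u0:u1];h=cv2.cvtColor(c,cv2.COLOR_RGB2HSV)
    m=cv2.inRange(h,(12,90,110),(35,255,255));n,l,st,ce=cv2.connectedComponentsWithStats(m)
    return [(st[i,4],ce[i]+[u0,v0]) for i in range(1,n)]
for x in(("scene",terms(S,350,400,190,240)),("top",terms(T,330,395,110,190)),("scene tested",terms(S,370,410,330,370)),("top tested",terms(T,440,480,155,190))):print(x)
a=cv2.resize(S[190:260,345:405,::-1],None,fx=6,fy=6,interpolation=cv2.INTER_CUBIC)
b=cv2.resize(T[110:180,330:395,::-1],None,fx=6,fy=6,interpolation=cv2.INTER_CUBIC)
cv2.imwrite('pics/s3.png',np.hstack([a,b]))
c=cv2.resize(S[300:400,290:440,::-1],None,fx=2.6,fy=2.6);d=cv2.resize(T[140:240,405:495,::-1],None,fx=4,fy=4)
cv2.imwrite('pics/s4.png',np.hstack([cv2.copyMakeBorder(c,0,140,0,0,0),d]))
E
```

```text
time_s: 6.2
eef_pos: [566.4, 105.5, 237.8]
ee_rot: [0.008, 0.961, -0.025, 0.275]
force: [-0.3, 0.0, 0.1]
grip_width: 0.584
grip_force: 0.0
time_s: 6.6
eef_pos: [519.2, 108.5, 318.0]
ee_rot: [0.008, 0.96, -0.024, 0.279]
force: [0.1, -0.3, 0.3]
grip_width: 0.703
grip_force: 0.0
t 6.6 tcp [519.2 108.5 318. ] d [  23.  -196.3  -55.2] tool-now shift [ -1.9 194.8  64.7] rotvec [ 0.003 -0.007 -0.001] shift after turn [ -1.5 194.9  64.1] F [ 0.1 -0.3  0.3] w 0.703 gf 0.0 q [-0.    0.01  1.75 -0.04  0.81  1.64]
('scene', [(np.int32(30), array([353.16666667, 191.33333333])), (np.int32(1), array([399., 202.])), (np.int32(1), array([399., 206.])), (np.int32(13), array([377.07692308, 211.30769231])), (np.int32(14), array([383.71428571, 214.5       ]))])
('top', [(np.int32(2), array([394. , 110.5])), (np.int32(2), array([349.5, 142. ])), (np.int32(3), array([344.33333333, 147.33333333]))])
('scene tested', [(np.int32(20), array([408.35, 333.45])), (np.int32(22), array([387.90909091, 343.90909091])), (np.int32(23), array([396.39130435, 348.95652174]))])
('top tested', [(np.int32(13), array([478.15384615, 157.23076923])), (np.int32(2), array([468. , 165.5])), (np.int32(2), array([463.5, 171. ]))])
```

View pics/s3.png

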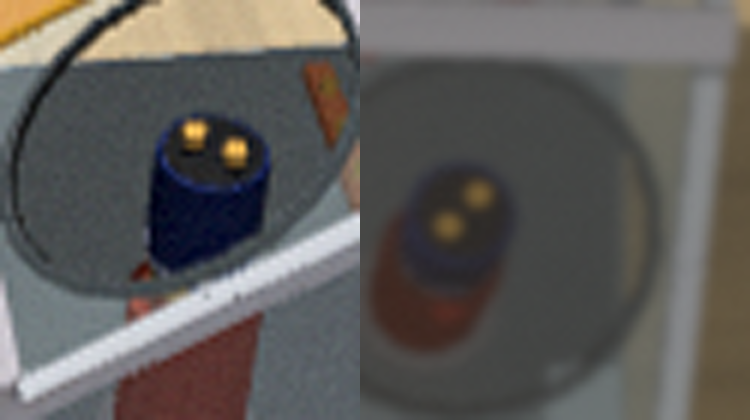

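View pics/s4.png

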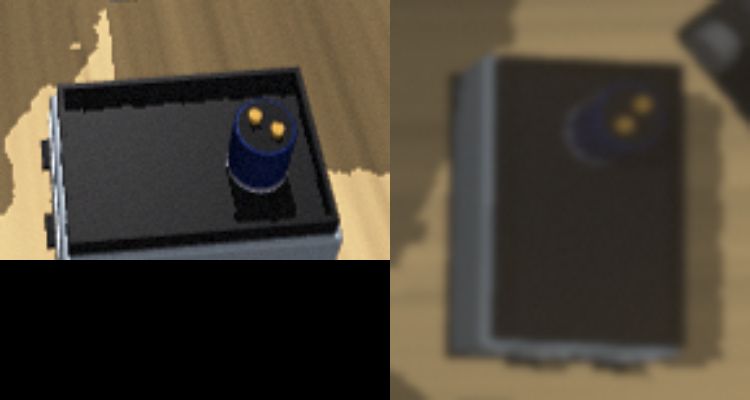

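s3 shows the capacitor upright in the port, terminals at (195,132) and (236,152) in the scene crop. s4 shows the tray with its near half free and its corners clear.

```bash
python3 - <<'E'
from h import *
c=tri(("scene",380.4,212.9),("top",347.0,144.9));print(c,M.T@(c[0]-P))
cc=c[0]-[0,0,30];print("centre",cc,M.T@(cc-P))
S=lambda u,v:("scene",290+u/2.6,300+v/2.6)
T=lambda u,v:("top",405+(u-390)/4,140+v/4)
for n,L in(("S",(S(60,87),S(299,69),S(340,236),S(67,253))),("T",(T(494,345),T(497,57),T(682,67),T(684,347)))):
    q=np.array([plane(*o,88) for o in L]);m=q.mean(0);x=(q[1]+q[2]-q[0]-q[3])/2;y=(q[0]+q[1]-q[2]-q[3])/2
    print(n,m,np.linalg.norm(x),np.linalg.norm(y),"yaw",np.arctan2(x[1],x[0]),np.arctan2(-y[0],y[1]))
t=tri(("scene",392.2,346.4),("top",465.8,168.2));print("tested",t)
E
```

```text
(array([609.41432113, -90.8697372 , 168.7092051 ]), [np.float64(0.1342339849060091), np.float64(0.1342339849056115)]) [  7.13604184   0.23131573 -15.41459853]
centre [609.41432113 -90.8697372  138.7092051 ] [ -8.76153608   0.23131573 -40.85604142]
S [ 516.87443573 -359.49140881   88.        ] 167.80583676906167 115.0618048687506 yaw -0.08021327319056122 -0.09667506299719433
T [ 515.20805875 -351.36165129   88.        ] 169.44513359003193 111.58386478355625 yaw -0.06837769518665765 -0.05273804983807041
tested (array([ 560.49876051, -364.14915592,  129.06403873]), [np.float64(0.10668528629262951), np.float64(0.10668528629235687)])
```

```bash
python3 -m jog '[[-0.002,0.02,0.004,0,0,0,0.06],[-0.002,0.03,0.005,0,-0.007,0,0.06],[-0.001,0.035,0.01,0,0,0,0.06],[-0.001,0.035,0.01,0,0,0,0.06],[-0.001,0.035,0.01,0,0,0,0.06]]'
python3 -m jog '[[-0.001,0.03,0.01,0,0,0,0.06],[0,0.01,0.01,0,0,0,0.06],[0,0,0,0,0,0,0.06],[0,0,0,0,0,0,0.06]]'
python3 -c "
from h import *
go(W(-7,0,-48))"
```

```text
time_s: 7.2
eef_pos: [525.8, -49.0, 276.7]
ee_rot: [0.008, 0.962, -0.025, 0.272]
force: [0.7, 1.0, 0.4]
grip_width: 0.699
grip_force: 0.0
time_s: 7.6
eef_pos: [533.3, -87.7, 260.2]
ee_rot: [0.008, 0.962, -0.025, 0.272]
force: [0.2, -0.0, 0.5]
grip_width: 0.702
grip_force: 0.0
t 7.6 tcp [533.3 -87.7 260.2] d [  81.4   -3.6 -126.6] tool-now shift [  3.   -0.8 150.6] rotvec [ 0.003  0.007 -0.002] shift after turn [  2.   -0.4 150.6] F [ 0.2 -0.   0.5] w 0.702 gf 0.0 q [-0.48  0.08  1.83  0.33  0.74  0.95]
```

```bash
python3 -m jog '[[0.001,0,0.02,0,0.007,0,0.06],[0.001,0,0.025,0,0,0,0.06],[0,0,0.025,0,0,0,0.06],[0,0,0.025,0,0,0,0.06],[0,0,0.015,0,0,0,0.06]]'
python3 -m jog '[[0,0,0.01,0,0,0,0.06],[0,0,0.01,0,0,0,0.06],[0,0,0.01,0,0,0,0.06],[0,0,0.005,0,0,0,0.06],[0,0,0,0,0,0,0.06]]'
python3 -c "
from h import *
import cv2
go(W(-7,0,-48))
a=cv2.resize(eyes.capture('scene')[140:280,320:480,::-1],None,fx=3,fy=3)
cv2.imwrite('pics/s5.png',a)"
```

```text
time_s: 8.1
eef_pos: [593.7, -89.9, 167.5]
ee_rot: [0.008, 0.961, -0.024, 0.276]
force: [0.4, 0.3, 0.9]
grip_width: 0.706
grip_force: 0.0
time_s: 8.6
eef_pos: [612.0, -92.2, 139.1]
ee_rot: [0.008, 0.961, -0.025, 0.276]
force: [0.1, -0.5, -0.5]
grip_width: 0.703
grip_force: 0.0
t 8.6 tcp [612.  -92.2 139.1] d [ 2.7  0.8 -5.5] tool-now shift [-0.7 -1.   6. ] rotvec [ 0.003 -0.002 -0.001] shift after turn [-0.7 -0.9  6.1] F [ 0.1 -0.5 -0.5] w 0.703 gf 0.0 q [-0.41  0.4   1.78  0.43  0.47  0.87]
```

View pics/s5.png

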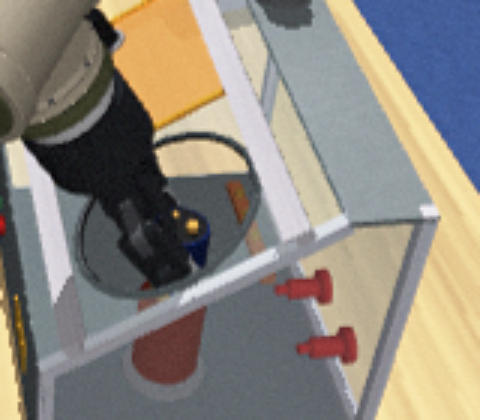

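The fingers flank the capacitor, and its terminals show at (180,215) and (193,225). I'll go 6 mm deeper and close gently.

```bash
python3 -m jog '[[0,-0.001,0.006,0,0,0,0.06],[0,0,0,0,0,0,0.045],[0,0,0,0,0,0,0.03],[0,0,0,0,0,0,0.03],[0,0,0,0,0,0,0.03]]' 30
python3 -c "
from h import *
go(W(-7,0,-48))"
```

```text
time_s: 9.15
eef_pos: [615.1, -91.5, 134.4]
ee_rot: [0.008, 0.961, -0.025, 0.276]
force: [-1.2, -0.3, -0.7]
grip_width: 0.462
grip_force: 30.2
t 9.15 tcp [615.1 -91.5 134.4] d [-0.4  0.2 -0.8] tool-now shift [-0.8 -0.1  0.5] rotvec [ 0.003 -0.002 -0.001] shift after turn [-0.8 -0.1  0.5] F [-1.2 -0.3 -0.7] w 0.462 gf 30.2 q [-0.41  0.41  1.77  0.43  0.46  0.87]
```

Gripped at full diameter. Lifting straight up, then out along the port axis.

```bash
python3 -m jog '[[0.002,0,-0.003,0,0,0,0.03],[0.002,0,-0.003,0,0,0,0.03],[0.002,0,-0.004,0,0,0,0.03],[0,0,-0.008,0,0,0,0.03],[0,0,-0.012,0,0,0,0.03]]' 40
python3 -m jog '[[0,0,-0.015,0,0,0,0.03],[0,0,-0.015,0,0,0,0.03],[0,0,-0.015,0,0,0,0.03],[0,0,-0.015,0,0,0,0.03],[0,0,-0.015,0,0,0,0.03]]'
python3 -m jog '[[0,0,-0.02,0,0,0,0.03],[0,0,-0.025,0,0,0,0.03],[0,0,-0.02,0,0,0,0.03],[0,0,-0.01,0,0,0,0.03],[0,0,0,0,0,0,0.03]]'
python3 -c "
from h import *
import cv2
go([475,-355,200])
a=cv2.resize(eyes.capture('scene')[60:300,270:500,::-1],None,fx=2.2,fy=2.2)
cv2.imwrite('pics/s6.png',a)"
```

```text
time_s: 9.65
eef_pos: [603.8, -90.8, 163.3]
ee_rot: [0.008, 0.961, -0.025, 0.276]
force: [-0.7, -0.4, -0.6]
grip_width: 0.461
grip_force: 40.3
time_s: 10.15
eef_pos: [563.7, -88.6, 227.8]
ee_rot: [0.009, 0.961, -0.025, 0.277]
force: [-0.9, 0.2, -0.9]
grip_width: 0.461
grip_force: 40.3
time_s: 10.65
eef_pos: [524.4, -86.6, 291.5]
ee_rot: [0.009, 0.96, -0.025, 0.278]
force: [0.1, 0.1, -1.8]
grip_width: 0.462
grip_force: 40.3
t 10.65 tcp [524.4 -86.6 291.5] d [ -49.4 -268.4  -91.5] tool-now shift [-79.2 270.3  59.4] rotvec [ 0.005 -0.004 -0.001] shift after turn [-79.1 270.5  58.5] F [ 0.1  0.1 -1.8] w 0.462 gf 40.3 q [-0.49  0.03  1.81  0.31  0.81  0.97]
```

View pics/s6.png

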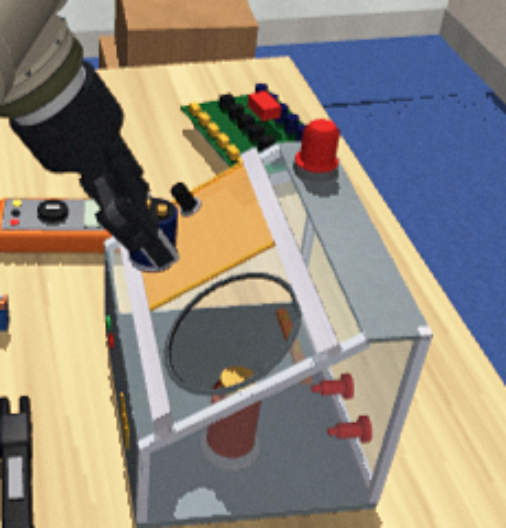

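The picture shows the capacitor out of the port and upright in the fingers at (160,235), with the pedestal bare at (235,375). Carrying it to the tray.

```bash
python3 -m jog '[[-0.004,0.015,0.002,0,0,0,0.03],[-0.007,0.025,0.003,0,0,0,0.03],[-0.009,0.03,0.006,0,0,0,0.03],[-0.009,0.03,0.006,0,0,0,0.03],[-0.009,0.03,0.006,0,0,0,0.03]]'
python3 -m jog '[[-0.009,0.03,0.007,0,0,0,0.03],[-0.009,0.03,0.008,0,0,0,0.03],[-0.009,0.03,0.008,0,0,0,0.03],[-0.008,0.025,0.008,0,0,0,0.03],[-0.005,0.018,0.005,0,0,0,0.03]]'
python3 -m jog '[[0,0.006,0,0,0,0,0.03],[0,0,0,0,0,0,0.03],[0,0,0,0,0,0,0.03]]'
python3 - <<'E'
from h import *
import cv2
go([476,-355,110])
S=eyes.capture('scene');T=eyes.capture('top')
def blobs(n,im,p,r):
    c=eyes.calibration(n);Tm=np.linalg.inv(np.array(c["cam_to_world"]));q=Tm[:3,:3]@p+Tm[:3,3];u,v=int(c["fx"]*q[0]/q[2]+c["cx"]),int(c["fy"]*q[1]/q[2]+c["cy"])
    k=im[v-r:v+r,u-r:u+r];h=cv2.cvtColor(k,cv2.COLOR_RGB2HSV);m=cv2.inRange(h,(12,110,90),(35,255,255));N,l,st,ce=cv2.connectedComponentsWithStats(m)
    print(n,(u,v),[(int(st[i,4]),np.round(ce[i]+[u-r,v-r],1).tolist()) for i in range(1,N)])
p=sense()["eef_pos"]+[-5.5,.6,33]
blobs("scene",S,p,18);blobs("top",T,p,14)
E
```

```text
time_s: 11.2
eef_pos: [497.6, -216.4, 249.1]
ee_rot: [0.008, 0.961, -0.025, 0.276]
force: [0.3, -0.1, -0.7]
grip_width: 0.459
grip_force: 40.4
time_s: 11.7
eef_pos: [475.7, -348.8, 196.8]
ee_rot: [0.007, 0.961, -0.026, 0.276]
force: [0.5, 1.0, -2.0]
grip_width: 0.461
grip_force: 40.5
time_s: 12.0
eef_pos: [476.3, -352.7, 199.2]
ee_rot: [0.008, 0.961, -0.024, 0.276]
force: [-1.0, -0.6, -1.3]
grip_width: 0.462
grip_force: 40.5
t 12.0 tcp [ 476.3 -352.7  199.2] d [ -0.3  -2.3 -89.2] tool-now shift [-47.6   2.1  75.5] rotvec [ 0.003 -0.002 -0.001] shift after turn [-47.4   2.3  75.6] F [-1.  -0.6 -1.3] w 0.462 gf 40.5 q [-1.02  0.32  1.72  0.61  0.87  0.25]
scene (339, 310) [(2, [352.5, 299.0]), (2, [355.5, 299.0]), (15, [345.0, 302.1]), (1, [347.0, 300.0]), (1, [349.0, 300.0]), (1, [354.0, 301.0]), (30, [335.0, 308.7]), (1, [353.0, 306.0]), (15, [353.1, 311.6]), (34, [343.6, 314.8]), (4, [353.2, 318.0]), (1, [353.0, 321.0]), (2, [353.5, 323.0]), (1, [353.0, 325.0])]
top (483, 202) [(14, [487.3, 199.5]), (9, [482.3, 204.9])]
```

```bash
python3 -m jog '[[-0.006,0,0.01,0,0,0,0.03],[-0.01,0,0.016,0,0,0,0.03],[-0.01,0,0.016,0,0,0,0.03],[-0.01,0,0.016,0,0,0,0.03],[-0.008,0,0.012,0,0,0,0.03]]'
python3 -m jog '[[-0.005,0,0.008,0,0,0,0.03],[-0.002,0,0.004,0,0,0,0.03],[0,0,0,0,0,0,0.03],[0,0,0,0,0,0,0.03]]'
python3 -c "
from h import *
go([476,-355,95])"
```

```text
time_s: 12.6
eef_pos: [475.8, -352.8, 114.7]
ee_rot: [0.008, 0.961, -0.025, 0.276]
force: [1.0, -0.3, -1.4]
grip_width: 0.462
grip_force: 40.5
time_s: 13.0
eef_pos: [476.7, -353.9, 103.2]
ee_rot: [0.009, 0.961, -0.025, 0.277]
force: [1.5, -0.6, -1.0]
grip_width: 0.46
grip_force: 40.5
t 13.0 tcp [ 476.7 -353.9  103.2] d [-0.7 -1.1 -8.2] tool-now shift [-4.9  1.1  6.6] rotvec [ 0.004 -0.003 -0.001] shift after turn [-4.9  1.1  6.6] F [ 1.5 -0.6 -1. ] w 0.46 gf 40.5 q [-1.02  0.46  1.8   0.76  0.69  0.04]
```

```bash
for i in 1 2 3; do :; done
python3 -m jog '[[-0.001,0,0.0017,0,0,0,0.03],[0,0,0,0,0,0,0.03]]'|egrep 'eef_pos|^force'
python3 -m jog '[[-0.001,0,0.0017,0,0,0,0.03],[0,0,0,0,0,0,0.03]]'|egrep 'eef_pos|^force'
python3 -m jog '[[-0.001,0,0.0017,0,0,0,0.03],[0,0,0,0,0,0,0.03]]'|egrep 'eef_pos|^force'
```

```text
eef_pos: [476.5, -353.8, 100.9]
force: [0.2, 0.3, -1.5]
eef_pos: [476.5, -353.7, 98.6]
force: [-0.8, -0.5, -1.6]
eef_pos: [476.5, -353.7, 96.5]
force: [0.5, -0.3, -0.5]
```

```bash

python3 -m jog '[[-0.0005,0,0.0009,0,0,0,0.03],[0,0,0,0,0,0,0.03]]'|egrep 'eef_pos|^force'
python3 -m jog '[[-0.0005,0,0.0009,0,0,0,0.03],[0,0,0,0,0,0,0.03]]'|egrep 'eef_pos|^force'
```

```text
eef_pos: [476.6, -353.7, 95.5]
force: [0.1, -0.0, -1.3]
eef_pos: [476.7, -353.7, 94.5]
force: [0.6, -0.0, -0.6]
```

```bash

python3 -m jog '[[-0.0005,0,0.0009,0,0,0,0.03],[0,0,0,0,0,0,0.03]]'|egrep 'eef_pos|^force'
python3 -m jog '[[-0.0005,0,0.0009,0,0,0,0.03],[0,0,0,0,0,0,0.03]]'|egrep 'eef_pos|^force'
```

```text
eef_pos: [477.1, -354.0, 94.4]
force: [-0.6, 1.8, 5.3]
eef_pos: [477.5, -354.2, 94.4]
force: [-3.2, 3.6, 11.6]
```

Contact felt at the predicted height. Easing off, releasing slowly, retreating.

```bash

python3 -m jog '[[0.0005,0,-0.0009,0,0,0,0.036],[0,0,0,0,0,0,0.04],[0,0,0,0,0,0,0.043],[0,0,0,0,0,0,0.05],[0,0,0,0,0,0,0.06]]' 20
python3 -m jog '[[0,0,0,0,0,0,0.06],[0,0,-0.01,0,0,0,0.06],[0,0,-0.02,0,0,0,0.06],[0,0,-0.03,0,0,0,0.06],[0,0,-0.03,0,0,0,0.06]]'
python3 -m jog '[[0,0,-0.04,0,0,0,0.06],[0,0,-0.04,0,0,0,0.06],[0,0,-0.03,0,0,0,0.06],[0,0,0,0,0,0,0.06],[0,0,0,0,0,0,0.06]]'
python3 - <<'E'
from h import *
import cv2
go([476,-355,95])
S=eyes.capture('scene');T=eyes.capture('top')
res={}
for n,im in(("scene",S),("top",T)):
  for nm,p in(("cap",np.array([471,-353,127.])),("tested",np.array([560.5,-364,128.]))):
    c=eyes.calibration(n);Tm=np.linalg.inv(np.array(c["cam_to_world"]));q=Tm[:3,:3]@p+Tm[:3,3];u,v=int(c["fx"]*q[0]/q[2]+c["cx"]),int(c["fy"]*q[1]/q[2]+c["cy"]);r=14
    k=im[v-r:v+r,u-r:u+r];h=cv2.cvtColor(k,cv2.COLOR_RGB2HSV);m=cv2.inRange(h,(12,110,80),(35,255,255));N,l,st,ce=cv2.connectedComponentsWithStats(m)
    b=[(int(st[i,4]),ce[i]+[u-r,v-r]) for i in range(1,N)];print(nm,n,(u,v),b)
    b=sorted(b,key=lambda t:-t[0])[:2]
    if len(b)==2: res.setdefault(nm,[]).append((n,*((b[0][1]+b[1][1])/2)))
for k,o in res.items():
    if len(o)==2: print(k,tri(*o))
k=S[140:250,300:430];h=cv2.cvtColor(k,cv2.COLOR_RGB2HSV);m=cv2.inRange(h,(10,140,150),(22,255,255));print("amber area/bbox",cv2.countNonZero(m),cv2.boundingRect(m))
cv2.imwrite("pics/last.png",S[:,:,::-1])
E
```

```text
time_s: 14.9
eef_pos: [476.7, -353.7, 93.5]
ee_rot: [0.008, 0.961, -0.025, 0.276]
force: [-0.6, 0.8, 0.3]
grip_width: 0.698
grip_force: 0.0
time_s: 15.4
eef_pos: [428.1, -350.8, 171.0]
ee_rot: [0.008, 0.961, -0.025, 0.276]
force: [-0.1, 0.4, 1.1]
grip_width: 0.704
grip_force: 0.0
time_s: 15.9
eef_pos: [370.3, -347.9, 263.4]
ee_rot: [0.009, 0.961, -0.025, 0.277]
force: [-0.1, -0.7, -1.0]
grip_width: 0.702
grip_force: 0.0
t 15.9 tcp [ 370.3 -347.9  263.4] d [ 105.7   -7.1 -168.4] tool-now shift [  0.2   0.9 198.9] rotvec [ 0.005 -0.002 -0.001] shift after turn [  0.6   1.9 198.9] F [-0.1 -0.7 -1. ] w 0.702 gf 0.0 q [-1.24  0.09  1.82  0.59  1.08  0.14]
cap scene (337, 348) [(29, array([333.4137931 , 346.96551724])), (30, array([341.56666667, 352.2       ]))]
tested scene (392, 346) [(30, array([387.63333333, 344.06666667])), (28, array([396.17857143, 349.39285714]))]
cap top (463, 207) [(13, array([466.61538462, 204.61538462])), (15, array([462.33333333, 209.73333333]))]
tested top (465, 168) [(13, array([467.61538462, 165.61538462])), (13, array([463.38461538, 170.61538462]))]
cap (array([ 471.48829065, -355.38735815,  127.81193709]), [np.float64(0.38817368106839284), np.float64(0.38817368106838346)])
tested (array([ 560.58859194, -363.94759251,  127.76926835]), [np.float64(0.4678372906612361), np.float64(0.46783729066131635)])
amber area/bbox 1932 (0, 0, 95, 109)
```

The capacitor stands at the same terminal height as its neighbour, 90 mm away, and the neighbour hasn't moved. Handing in.

```bash
python3 -c "
from rig import finish_job
print(finish_job())"
```

```text
the job is handed in; nothing more can be done
None
```

I handed the job in at about 16 s: by my camera measurements the blue capacitor stands upright in the tray's free half, 90 mm from the tested one, which has not moved; the shutter was left at its stop, and no verdict came back.

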